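Restock the cleaning caddy

TASK

Restock the cleaning caddy: stand the wide tub, the slim tub and the short mist bottle each upright in the round well sized for it (widest well for the widest thing, smallest for the bottle), right down on the well's floor, and lay the marker pen in the two notches of the marker rest, about centred along it. Leave the tall mist bottle and the screwdriver where they are, and do not knock over any tub or bottle.

Things in the scene. Friction and masses are not known exactly. Their poses are not given: they have to be found in the camera images.
- tub_wide_mid (a point): wide tub: upright screw-top tub, teal body and white cap, 64 mm diameter, 101 mm tall; stiff body from the foot to 78 mm up, grip it there. Origin at its centre, 50.5 mm above its foot; z up
- tub_slim_mid (a point): slim tub: upright screw-top tub, blue body and white cap, 45 mm diameter, 121 mm tall; grip the body, which reaches 94 mm up. Origin at its centre, 60.5 mm above its foot; z up
- mist_short_mid (a point): short mist bottle: clear upright bottle with a spray cap, 31 mm diameter, 105 mm tall; grip the body, which reaches 82 mm up. Origin at its centre, 52.5 mm above its foot; z up
- mist_tall_mid (a point): tall mist bottle, the look-alike of the short one: same 31 mm diameter but 150 mm tall; does not belong in the caddy. Origin at its centre, 75 mm above its foot; z up
- marker_mid (a point): marker pen lying on the thin dark mat (its top 2.4 mm above the bench): plain round barrel with a cap of the same thickness, no bare shaft, 12 mm thick, 135 mm long. Origin at its centre, 6.5 mm above its lowest line; y along the pen (x and z turn as it rolls)
- driver_mid (a point): precision screwdriver lying on the thin dark mat, the look-alike of the marker: 12 mm handle that steps down to a thin bare shaft, 148 mm long; does not belong in the caddy. Origin at the middle of its length, 6 mm above the mat; y along it
- bay_wide: wide well: round open well of white plastic in the grey caddy tray, inside diameter 76 mm, outside diameter 82 mm; origin on the well's axis, at the underside of its 84 mm square foot; its floor is 5 mm above the origin and its rim 26 mm above. z up; y along the row of three wells (their order in the row varies, 87 mm apart), x towards the side of the caddy away from the marker rest
- bay_slim: middle well: round open well of white plastic in the grey caddy tray, inside diameter 57 mm, outside diameter 63 mm; origin on the well's axis, at the underside of its 84 mm square foot; its floor is 5 mm above the origin and its rim 26 mm above. z up; y along the row of three wells (their order in the row varies, 87 mm apart), x towards the side of the caddy away from the marker rest
- bay_small: small well: round open well of white plastic in the grey caddy tray, inside diameter 43 mm, outside diameter 49 mm; origin on the well's axis, at the underside of its 84 mm square foot; its floor is 5 mm above the origin and its rim 26 mm above. z up; y along the row of three wells (their order in the row varies, 87 mm apart), x towards the side of the caddy away from the marker rest
- pen_rest (a point): marker rest: two black notched saddles, 90 mm apart, on the near side of the fixed grey caddy tray (152x278 mm, rim 16 mm high, floor 3 mm); notches 19 mm wide below, 28 above, 12 deep. Origin midway between them at the notch bottoms, 18 mm above the bench; y along the resting marker and the row of wells, x to the wells (row 73 mm away), z up; 72 mm open between the saddles for fingers
Mind the look-alikes: they are no part of the job. Leave any orange or red look-alike of the part that bears tub_slim_mid alone.

How it is judged:
At the end, for the whole second after the job is handed in: Each tub and the short bottle on the floor of its own well (within 5 mm), within 11 mm of its axis, upright within 0.12 rad. Marker down in both notches: within 8 mm across, 20 mm along, 0.1 rad. All at rest. Tall bottle and screwdriver within 30 mm of where they were (horizontal distance between tub_wide_mid and bay_wide below 0.011 m and z of tub_wide_mid in the frame of bay_wide between 0.0505 and 0.0605 m and angle between each of tub_wide_mid, tub_slim_mid, mist_short_mid's own z axis and vertical below 0.12 rad and linear speed of each of tub_wide, tub_slim, mist_short, marker below 0.02 m/s and horizontal distance between tub_slim_mid and bay_slim below 0.011 m and z of tub_slim_mid in the frame of bay_slim between 0.0605 and 0.0705 m and horizontal distance between mist_short_mid and bay_small below 0.011 m and z of mist_short_mid in the frame of bay_small between 0.0525 and 0.0625 m and x of marker_mid in the frame of pen_rest between -0.008 and 0.008 m and y of marker_mid in the frame of pen_rest between -0.02 and 0.02 m and z of marker_mid in the frame of pen_rest between 0.001 and 0.011 m and angle between the y axis of marker_mid and the y axis of pen_rest, either way round below 0.1 rad and distance of each of mist_tall_mid, driver_mid from where it was at the start of the episode below 0.03 m); the robot touches nothing.
It fails at once if a tub or a bottle is knocked over (leans more than 0.6 rad) (angle between any of tub_wide_mid, tub_slim_mid, mist_short_mid, mist_tall_mid's own z axis and vertical above 0.6 rad).
It fails at once if the tall mist bottle or the screwdriver is moved more than 30 mm (distance of any of mist_tall_mid, driver_mid from where it was at the start of the episode above 0.03 m).
It also fails if it takes over 109 s, if anything falls off the work surface, if the arm or the gripper's body presses on something with over 40 N, if the wrist force passes 120 N, or if a joint passes its speed limit or range.

ROBOT

A 6-joint arm with a two-finger parallel gripper is mounted at the origin on a cart in front of the work surface, level with it; the furniture and walls round the work are solid. World frame = base frame: x ahead of the robot, y to its left, z up, the work surface at z = 0. Lengths are in m, angles in rad, forces in N, time in s.
With the tool pointing down it reaches from about 0.35 to 0.775 m from the base axis. Payload 5.5 kg.
Tool frame: the origin (TCP) lies between the finger pads; the fingertips stand 8 mm ahead of it and the grasp point (between the pads) lies 11 mm behind it; z points along the fingers, y is the line along which they close (so a half turn about z gives the same grasp; the last joint's range is limited). The gripper opens to 85 mm and grips with 20 to 120 N. Pads are 22 mm wide; open, the fingers measure 114 mm over their backs; the gripper's body (76 mm by 85 mm) begins 54 mm behind the grasp point. The pads swing forward as they close: fully open they stand 13 mm farther back than shut.
Start: joints at [1.099, 0.313, 0.046, 1.304, 0, 1.431], TCP at [0.187, 0.544, 0.239] pointing down, gripper open.
Joint ranges: [-2.76, 2.76], [-0.86, 1.69], [-1.03, 1.26], [-2.2, 2.34], [-1.47, 1.5], [-3.14, 3.14]. Speed limits (rad/s): [2.57, 2.57, 3.14, 3.14, 3.14, 3.14].

INTERFACE

Orientations are given as a unit quaternion [w, x, y, z].
In Python, from workcell import status, vision, job gives the robot as it stands. The module is installed in compiled form; this text tells all that it offers.
- The arm moves only by the tool apply_moves, never from a script. Its argument "moves" is one flat list of numbers, 6 for each row, row after row: the shift along the world's x, y, z in units of 25 mm (1.0 is 25 mm), then the turn, a rotation vector about the world's x, y, z in rad. In form: [x, y, z, rx, ry, rz, x, y, z, rx, ry, rz, ...]. A call has 1 to 20 rows; each row is the pose to reach, as a shift and turn from the pose commanded when the call began; what a row does not reach only later rows make up. A row lasts 1/12 s, in which the tool goes at most 41.7 mm and 7.16 degrees, less where a joint would pass 70% of its speed; a pose out of reach is approached as far as the arm can. A call with a gripper value outside its range is refused whole. "claw" is the opening in per cent of the stroke, from 0 (shut) to 100 (fully open), set as the call begins (left out, the last holds). The fingers move at their own pace and stop on an object; "newtons" is the grip in N (left out, the last holds). Time passes only in rows, so rows that repeat a pose let the fingers close. It gives the time, the measured TCP pose, the force, the opening and the grip force at its end, in the units of the state.
- status.get_state(): the state, without advancing time (a new reading comes with each control period).
- vision.read_camera(name): name is "side" or "top" or "wrist"; returns a dict with "image" (480x640x3 uint8, blue, green, red), "camera_matrix" (3x3 intrinsics, pixels), "camera_from_world" (4x4, takes a point from world to camera coordinates). Camera axes: x right, y down, z forward; pixel columns grow to the right and rows downward; lengths in m; the calibration is good to about 2 mm. A picture is of the moment at which its call begins. There is no depth.
- job.hand_in(): hands the job in; it is judged then, once.
The state is a dict: "clock": time; "joint_pos": joint angles; "qvel": joint speeds; "tau": joint torques, N m; "tcp_pos": TCP position; "orientation": TCP orientation; "wrist_force": force on the tool from outside, world axes, zero at the start; "ft_torque": the same for the moment, N m; "finger_gap": finger opening in m; "grip_force": force on a finger pad.
Only numpy, scipy, OpenCV 4.12 (cv2) and the standard library are available. Lean on these libraries where they do the work, as an engineer would, in place of code of your own. Each camera call takes 0.05 s, during which the arm holds its last target. There are 200 camera calls.

## Working session

There is one attempt and no reset: what is moved stays moved. The work goes in short steps, Python scripts to look and compute and a tool call to move; the robot and the scene stay as the last step left them, time stands still between calls to the robot, and variables do not carry over. Pictures are saved under pics/ and viewed, at most 19 in all, crops included, and the job is handed in when it is done.

Besides the shell and the picture viewer there is one more tool, called after "Emit:" by a JSON object that holds its "method" and its "body", one argument or row to a line. apply_moves: Moves the arm, as the interface text tells. Its arguments: {"type":"object","properties":{"moves":{"type":"array","items":{"type":"number"}},"claw":{"type":"number"},"newtons":{"type":"number"}},"required":["moves"]}

```bash
mkdir -p pics
cat > h.py <<'E'
import numpy as np, cv2
from workcell import status, vision, job
def snap(n):
    r=vision.read_camera(n); np.savez(f'{n}.npz',**{k:np.array(v) for k,v in r.items()}); return r
def load(n): return dict(np.load(f'{n}.npz'))
def ray(r,u,v):
    T=np.array(r['camera_from_world']);K=np.array(r['camera_matrix'])
    d=T[:3,:3].T@np.linalg.solve(K,[u,v,1.]);o=-T[:3,:3].T@T[:3,3];return o,d
def onz(r,u,v,z):
    o,d=ray(r,u,v);return o+d*(z-o[2])/d[2]
def proj(r,p):
    T=np.array(r['camera_from_world']);q=np.array(r['camera_matrix'])@(T[:3,:3]@np.array(p)+T[:3,3]);return q[:2]/q[2]
E
python3 - <<'E'
from h import *
for n in ['top','side','wrist']:
    r=snap(n);cv2.imwrite(f'pics/{n}0.png',r['image']);print(n,ray(r,320,240))
s=status.get_state();print(s)
E
```

```text
top (array([0.37065549, 0.13856972, 0.99030266]), array([ 0.15229358,  0.00852137, -0.98858704]))
side (array([0.7049037 , 1.13770532, 0.59934583]), array([-0.13725577, -0.87125547, -0.47125909]))
wrist (array([0.12053273, 0.56669398, 0.37300588]), array([ 0.25946245, -0.0933139 , -0.9612397 ]))
{'clock': 0.15, 'joint_pos': array([ 1.09944261e+00,  3.13817233e-01,  4.52170122e-02,  1.30361711e+00,
       -3.39711513e-05,  1.43118405e+00]), 'qvel': array([-0.00034599, -0.00332818,  0.00413122,  0.0013508 ,  0.00018222,
        0.00010665]), 'tau': array([ 1.47220369e-03, -4.81067240e+01,  2.98814785e+01,  1.39582489e-02,
       -9.74752106e-05,  1.88276445e-06]), 'tcp_pos': array([0.18711758, 0.5432883 , 0.23861041]), 'orientation': array([-1.97486336e-04,  1.65111108e-01,  9.86274717e-01, -6.82713292e-04]), 'wrist_force': array([ 0.41457387,  0.30950719, -0.33940486]), 'ft_torque': array([-0.02109908, -0.00699569, -0.03043838]), 'grip_force': 0.0, 'finger_gap': 0.08525785995883503}
```

View pics/top0.png

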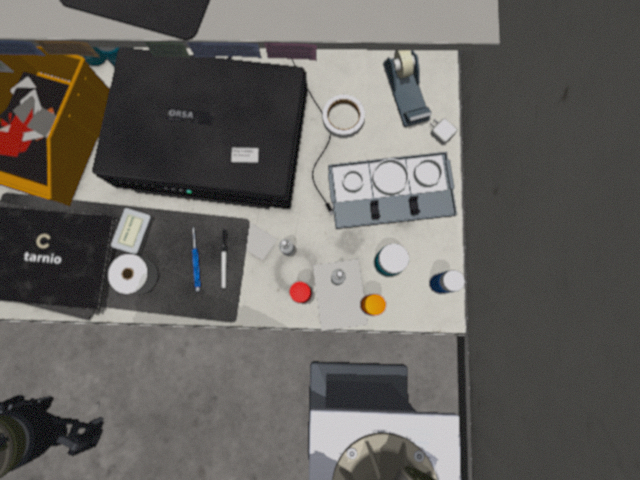

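View pics/side0.png

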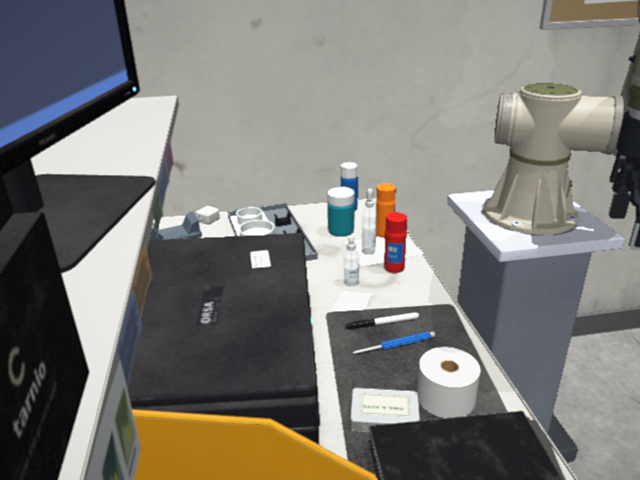

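Top view shows these candidates:
- **Wide tub:** teal, at (392,260).
- **Slim tub:** blue at (447,281). Its look-alikes are orange (374,305) and red (300,293).
- **Mist bottles:** at (288,246) and (338,276). The side view shows (351,262) spanning 46 px, the nearer and shorter one, and (369,222) spanning 66 px, the tall one. So the short bottle is top (288,246).
- **Marker:** white/black at (224,258). The screwdriver is blue, at (196,262).
- **Wells:** small (353,181), wide (390,177), middle (427,172).
- **Saddles:** (376,209) and (415,205).

Run:
```python
from h import *
a=load('top')['image'];b=load('side')['image']
c=cv2.resize(a[140:320,200:480],(800,514),interpolation=cv2.INTER_CUBIC);cv2.imwrite('pics/c1.png',c)
c=cv2.resize(b[150:350,220:460],(720,600),interpolation=cv2.INTER_CUBIC);cv2.imwrite('pics/c2.png',c)
r=load('top')
for n,u,v,z in [('wide',392,258,.101),('slim',453,281,.121),('short',288,243,.105),('tall',338,272,.15),('bs',353,181,.029),('bw',390,177,.029),('bm',427,172,.029),('s1',376,209,.03),('s2',415,205,.03),('mk',224,258,.0085)]:
    print(n,onz(r,u,v,z).round(3))
```

```text
wide [ 0.474 -0.002  0.101]
slim [ 0.429 -0.118  0.121]
short [0.499 0.212 0.105]
tall [0.439 0.11  0.15 ]
bs [0.656 0.075 0.029]
bw [ 0.667 -0.009  0.029]
bm [ 0.681 -0.093  0.029]
s1 [0.592 0.023 0.03 ]
s2 [ 0.603 -0.065  0.03 ]
mk [0.475 0.365 0.008]
```

View pics/c1.png

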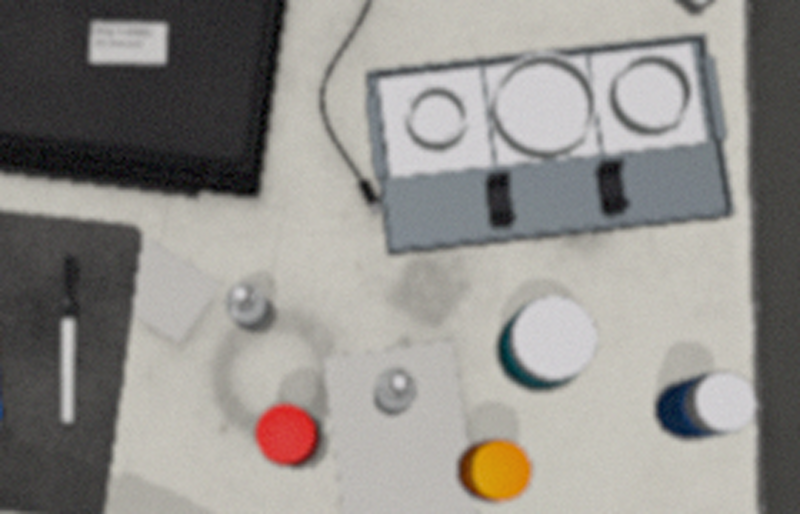

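View pics/c2.png

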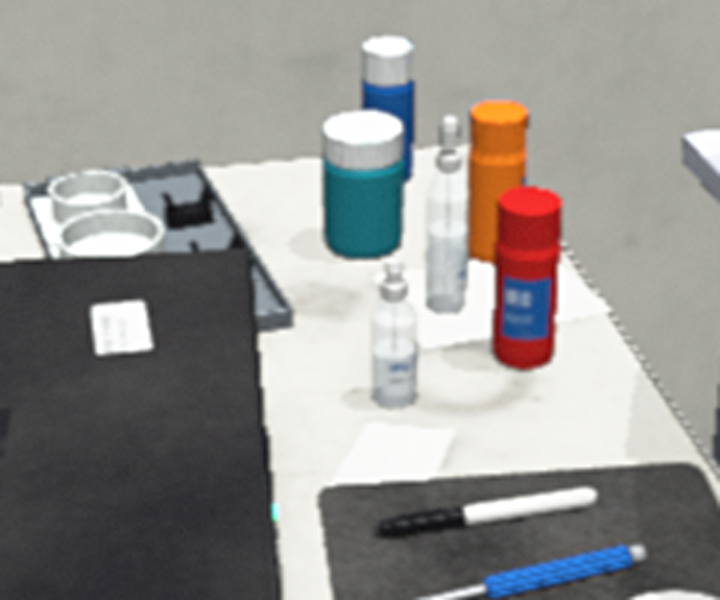

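The crops confirm it: the marker has a uniform barrel at top (224,259), the short bottle is at side (351,262), the slim tub is the blue-bodied one, and the wide well is in the middle of the row. I'll measure with both views next.

Run:
```python
from h import *
t=load('top');s=load('side')
T=lambda u,v:(u/2.857+200-.3,v/2.857+140-.3)
S=lambda u,v:(u/3+220-.3,v/3+150-.3)
def tri(a,b):
    o1,d1=ray(t,*a);o2,d2=ray(s,*b);A=np.c_[d1,-d2];k=np.linalg.lstsq(A,o2-o1,rcond=None)[0]
    p,q=o1+k[0]*d1,o2+k[1]*d2;return ((p+q)/2).round(4),np.linalg.norm(p-q).round(4)
print('marker top ends',onz(t,*T(70,258),.0089).round(4),onz(t,*T(67,423),.0089).round(4))
print('marker side ends',onz(s,*S(380,528),.0089).round(4),onz(s,*S(597,495),.0089).round(4))
print('wide',onz(t,*T(553,340),.101).round(4),tri(T(553,340),S(363,125)))
print('slim',onz(t,*T(724,402),.121).round(4),tri(T(724,402),S(388,47)))
print('short nozzle',onz(t,*T(243,297),.103).round(4),tri(T(243,297),S(393,266)))
print('tall',tri(T(400,379),S(450,120)))
# side-only foot centre (mid of foot ellipse ~ bottom edge minus r)
g=cv2.cvtColor(t['image'],cv2.COLOR_BGR2GRAY)
for n,u,v,R in [('small',436,118,.0245),('wide',543,104,.041),('mid',650,94,.0315)]:
    p=onz(t,*T(u,v),.029);print(n,p.round(4),'exp outer radius px',np.linalg.norm(proj(t,p+[0,R,0])-proj(t,p))*2.857)
print('saddles',onz(t,*T(501,199),.03).round(4),onz(t,*T(612,188),.03).round(4))
```

```text
marker top ends [0.54   0.3679 0.0089] [0.408  0.3624 0.0089]
marker side ends [0.5409 0.3706 0.0089] [0.4066 0.3641 0.0089]
wide [ 0.4725 -0.0041  0.101 ] (array([ 0.4734, -0.0043,  0.1018]), np.float64(0.002))
slim [ 0.43   -0.1182  0.121 ] (array([ 0.4301, -0.1187,  0.1195]), np.float64(0.0))
short nozzle [0.498  0.2187 0.103 ] (array([0.4994, 0.2188, 0.099 ]), np.float64(0.0016))
tall (array([0.4367, 0.1068, 0.1487]), np.float64(0.0028))
small [0.6564 0.0765 0.029 ] exp outer radius px 30.784447181828792
wide [ 0.6695 -0.0084  0.029 ] exp outer radius px 51.65263137591083
mid [ 0.6794 -0.0932  0.029 ] exp outer radius px 39.84215534056139
saddles [0.5911 0.0248 0.03  ] [ 0.6018 -0.0621  0.03  ]
```

Emit:
{"method": "apply_moves", "body": {
  "moves": [4,-2.4,-1,0,0,0.12,8,-5,-2.5,0,0,0.25,11.5,-7.1,-4,0,0,0.377,11.5,-7.1,-4,0,0,0.377,11.5,-7.1,-4,0,0,0.377,11.5,-7.1,-4,0,0,0.377,11.5,-7.1,-4,0,0,0.377,11.5,-7.1,-4,0,0,0.377,11.5,-7.1,-4,0,0,0.377,11.5,-7.1,-4,0,0,0.377,11.5,-7.1,-4,0,0,0.377,11.5,-7.1,-4,0,0,0.377,11.5,-7.1,-4,0,0,0.377,11.5,-7.1,-4,0,0,0.377,11.5,-7.1,-4,0,0,0.377,11.5,-7.1,-4,0,0,0.377],
  "claw": 45,
  "newtons": 40
}}

```text
clock: 1.48
tcp_pos: [0.4742, 0.367, 0.1398]
orientation: [0.0, -0.023, 1.0, 0.0]
wrist_force: [0.3, -0.1, 0.2]
finger_gap: 0.0383
grip_force: 0.0
```

Run:
```python
from h import *
r=snap('wrist');cv2.imwrite('pics/w1.png',r['image'])
s=status.get_state();print(s['tcp_pos'],s['orientation'],s['joint_pos'],s['finger_gap'],proj(r,[.474,.366,.0089]),proj(r,[.54,.369,.0089]),proj(r,[.407,.363,.0089]))
```

```text
[0.47431596 0.36681953 0.13970743] [ 2.41118139e-04 -2.32493824e-02  9.99729651e-01  1.80994257e-04] [ 5.24426741e-01  4.04860029e-01 -6.89605582e-02  1.09637889e+00
  8.57770195e-05  4.77923810e-01] 0.038268672192342756 [318.40564237 231.61626487] [318.47070457 317.1028263 ] [318.39961052 132.45702935]
```

View pics/w1.png

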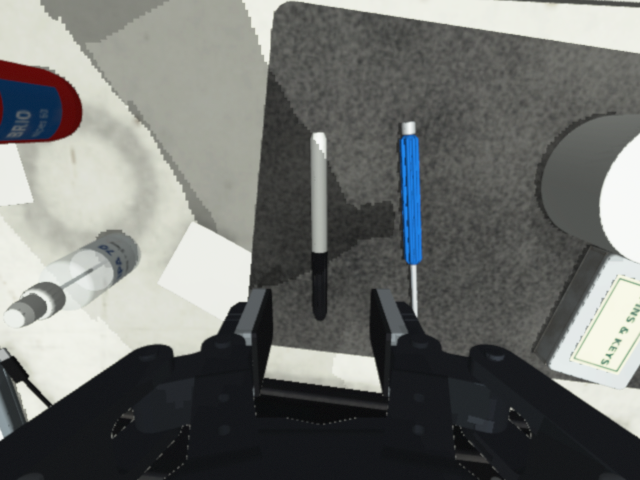

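Pen ends appear at (318,132) and (320,320), as predicted. Descending.

Emit:
{"method": "apply_moves", "body": {
  "moves": [0,0,-1,0,0,0,0,0,-2,0,0,0,0,0,-3,0,0,0,0,0,-4,0,0,0,0,0,-4.6,0,0,0,0,0,-5.05,0,0,0,0,0,-5.05,0,0,0,0,0,-5.05,0,0,0]
}}

```text
clock: 2.2
tcp_pos: [0.4746, 0.3663, 0.0131]
orientation: [-0.0, -0.023, 1.0, -0.0]
wrist_force: [0.5, -0.4, 0.4]
finger_gap: 0.0385
grip_force: 0.0
```

Emit:
{"method": "apply_moves", "body": {
  "moves": [0,0,0,0,0,0,0,0,0,0,0,0,0,0,0,0,0,0,0,0,0,0,0,0,0,0,0,0,0,0,0,0,0,0,0,0,0,0,0,0,0,0,0,0,0,0,0,0,0,0,0,0,0,0,0,0,0,0,0,0],
  "claw": 0
}}

```text
clock: 3.03
tcp_pos: [0.4759, 0.3669, 0.0147]
orientation: [0.001, -0.023, 1.0, 0.001]
wrist_force: [-0.5, -0.7, 4.7]
finger_gap: 0.0088
grip_force: 39.4
```

Emit:
{"method": "apply_moves", "body": {
  "moves": [0,0,0.5,0,0,0,0,0,1,0,0,0,0,0,2,0,0,0,0,0,3,0,0,0,0,0,4,0,0,0,0,0,5,0,0,0,0,0,5,0,0,0,0,0,5,0,0,0]
}}

```text
clock: 3.7
tcp_pos: [0.476, 0.3668, 0.1402]
orientation: [0.002, -0.023, 1.0, 0.001]
wrist_force: [0.6, -0.2, -2.1]
finger_gap: 0.0086
grip_force: 39.3
```

Run:
```python
from h import *
r=snap('wrist');q=snap('side')
c=np.hstack([r['image'][100:,150:490],cv2.resize(q['image'][180:370,300:440],(280,380),interpolation=cv2.INTER_CUBIC)])
cv2.imwrite('pics/w2.png',c)
s=status.get_state();print(s['tcp_pos'],s['finger_gap'],s['grip_force'])
```

```text
[0.47438616 0.36589167 0.13744065] 0.008376699304334054 39.323744773864746
```

View pics/w2.png

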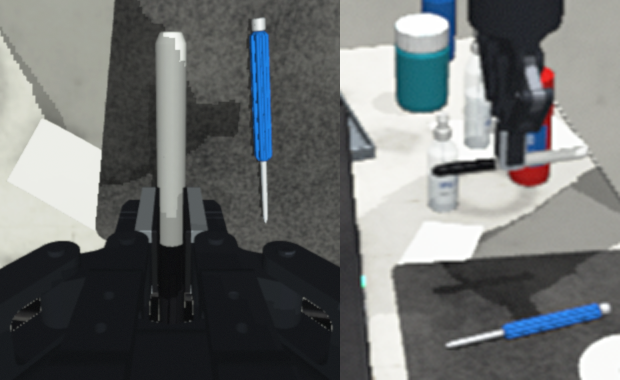

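Marker is held, spanning (160..185, 32..) in the wrist part, and slightly low between the tips. I'll measure its height from the side view.

Run:
```python
from h import *
r=load('side')
for u,v,y in [(347.5,265,.369),(422.5,256.5,.364)]:
    o,d=ray(r,u,v);print((o+d*(y-o[1])/d[1]).round(4))
```

```text
[0.5388 0.369  0.1317]
[0.4078 0.364  0.1297]
```

Emit:
{"method": "apply_moves", "body": {
  "moves": [0,0,1.2,0,0,0,0,0,2.4,0,0,0,0.4,-1.3,3,0,0,-0.12,0.8,-2.6,3,0,0,-0.24,1.2,-3.9,3,0,0,-0.36,1.6,-5.2,3,0,0,-0.48,2.0,-6.5,3,0,0,-0.6,2.4,-7.8,3,0,0,-0.72,2.8,-9.1,3,0,0,-0.84,3.2,-10.4,3,0,0,-0.96,3.6,-11.7,3,0,0,-1.08,4,-13,3,0,0,-1.2,4.5,-14.4,3,0,0,-1.32,4.88,-15.4,3,0,0,-1.44,4.88,-15.4,3,0,0,-1.49,4.88,-15.4,2,0,0,-1.49,4.88,-15.4,1,0,0,-1.49,4.88,-15.4,0,0,0,-1.49,4.88,-15.4,-1,0,0,-1.49,4.88,-15.4,-1,0,0,-1.49]
}}

```text
clock: 5.47
tcp_pos: [0.592, -0.0182, 0.1061]
orientation: [-0.005, 0.661, 0.75, -0.003]
wrist_force: [-1.3, -0.6, -1.5]
finger_gap: 0.0089
grip_force: 39.4
```

Run:
```python
from h import *
r=snap('wrist');q=snap('top')
c=np.hstack([cv2.resize(r['image'],(533,400)),cv2.resize(q['image'][140:240,320:470],(267,178),interpolation=cv2.INTER_CUBIC)[:178].repeat(1,0) if 0 else cv2.copyMakeBorder(cv2.resize(q['image'][140:240,320:470],(267,178),interpolation=cv2.INTER_CUBIC),0,222,0,0,cv2.BORDER_CONSTANT)])
cv2.imwrite('pics/w3.png',c)
s=status.get_state();print(s['tcp_pos'],s['orientation'],s['finger_gap'],s['grip_force'])
for n,p in [('s1',[.5911,.0248,.03]),('s2',[.6018,-.0621,.03]),('wide',[.6695,-.0084,.029]),('small',[.6564,.0765,.029])]: print(n,proj(r,p)*533/640)
```

```text
[ 0.59515414 -0.01857081  0.11126985] [-0.00200291  0.66118892  0.75021575 -0.00123776] 0.008683401854899572 39.36256527900696
s1 [277.06305429 151.0125169 ]
s2 [275.7213416  273.45794686]
wide [384.78297058 213.97083708]
small [394.58081928  79.99357181]
```

View pics/w3.png

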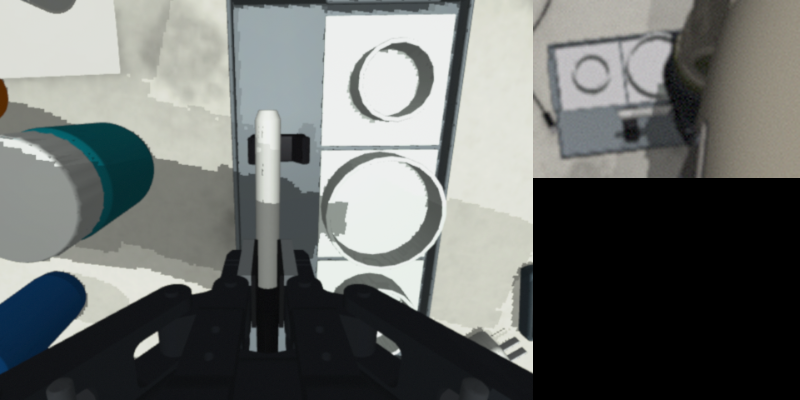

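Emit:
{"method": "apply_moves", "body": {
  "moves": [0,0,0,0,0,0,0,0,0,0,0,0,0,0,0,0,0,0,0,0,0,0,0,0]
}}

```text
clock: 5.9
tcp_pos: [0.5977, -0.0189, 0.1145]
orientation: [0.001, 0.661, 0.75, 0.001]
wrist_force: [0.0, -0.5, -0.6]
finger_gap: 0.0089
grip_force: 39.4
```

Run:
```python
from h import *
r=snap('wrist')
s=status.get_state();p=s['tcp_pos'];print(p,s['orientation'])
y=np.array([-np.sin(.13),np.cos(.13),0])
for n,k in [('tcp z.03',[p[0],p[1],.03]),('s1 under',np.r_[p[:2],.03]+.045*y),('pen end',p+.067*y-[0,0,.008]),('s1',[.5911,.0248,.03]),('s2',[.6018,-.0621,.03]),('w',[.6695,-.0084,.029]),('s',[.6564,.0765,.029])]: print(n,proj(r,k))
im=r['image'];g=cv2.cvtColor(im,cv2.COLOR_BGR2GRAY)
m=(g[130:220,280:400]<45).astype(np.uint8);n,_,st,ce=cv2.connectedComponentsWithStats(m)
for i in range(1,n):
    if st[i,4]>80: print('dark',st[i,:4]+[280,130,0,0],ce[i]+[280,130])
cv2.imwrite('pics/w4.png',cv2.resize(im[80:380,250:560],(620,600)))
```

```text
[ 0.59751108 -0.01888874  0.11424113] [8.87651277e-04 6.61169514e-01 7.50235811e-01 5.59703147e-04]
tcp z.03 [321.84098634 251.85882873]
s1 under [321.54998451 174.65673229]
pen end [322.27199571 136.90079087]
s1 [320.30847566 176.1997044 ]
s2 [319.90811895 318.86468163]
w [445.35873033 249.0050187 ]
s [455.07405568  93.93236202]
dark [287 157  19  34] [296.21489002 173.56683587]
dark [338 157  20  34] [347.14424635 173.13452188]
```

View pics/w4.png

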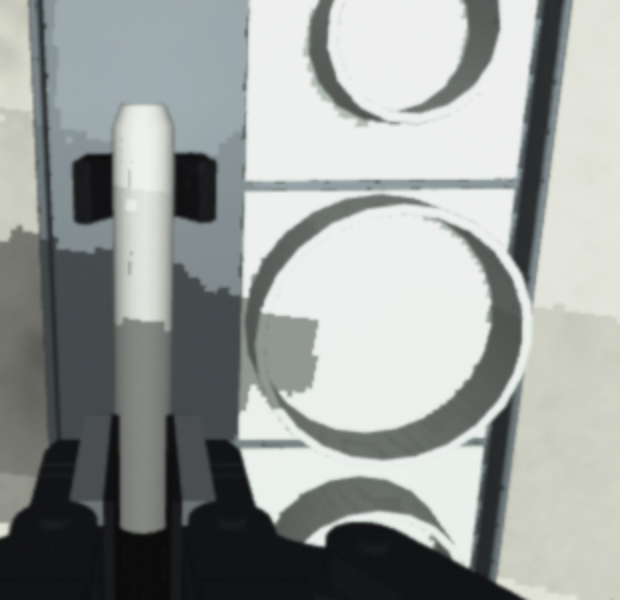

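Emit:
{"method": "apply_moves", "body": {
  "moves": [0,0,-0.7,0,0,0,0,0,-1.4,0,0,0,0,0,-2.1,0,0,0,0,0,-2.7,0,0,0,0,0,-3.1,0,0,0,0,0,-3.2,0,0,0,0,0,-3.2,0,0,0,0,0,-3.2,0,0,0,0,0,-3.2,0,0,0]
}}

```text
clock: 6.7
tcp_pos: [0.5978, -0.019, 0.0342]
orientation: [0.001, 0.661, 0.75, 0.001]
wrist_force: [1.0, 0.0, -0.0]
finger_gap: 0.0088
grip_force: 39.4
```

Emit:
{"method": "apply_moves", "body": {
  "moves": [0,0,0,0,0,0,0,0,0,0,0,0,0,0,0,0,0,0,0,0,0,0,0,0,0,0,0,0,0,0],
  "claw": 26
}}

```text
clock: 7.12
tcp_pos: [0.5969, -0.0188, 0.0332]
orientation: [0.0, 0.661, 0.75, 0.0]
wrist_force: [0.5, 0.7, 0.2]
finger_gap: 0.0221
grip_force: 0.0
```

Emit:
{"method": "apply_moves", "body": {
  "moves": [0,0,0.5,0,0,0,0,0,1.2,0,0,0,0,0,2.4,0,0,0,0,0,3.6,0,0,0,0,0,4.8,0,0,0,0,0,6,0,0,0,0,0,6.5,0,0,0,0,0,6.5,0,0,0,0,0,6.5,0,0,0,0,0,6.5,0,0,0,0,0,6.5,0,0,0]
}}

```text
clock: 8.03
tcp_pos: [0.5957, -0.0186, 0.1936]
orientation: [-0.001, 0.661, 0.75, -0.001]
wrist_force: [-0.0, -0.4, -0.6]
finger_gap: 0.0222
grip_force: 0.0
```

Run:
```python
from h import *
r=snap('wrist');s=status.get_state();p=s['tcp_pos'];print(p,s['orientation'])
cv2.imwrite('pics/w5.png',r['image'])
for n,k in [('s1',[.5911,.0248,.03]),('s2',[.6018,-.0621,.03]),('rest',[.597,-.018,.0245]),('w',[.6695,-.0084,.029]),('s',[.6564,.0765,.029])]: print(n,proj(r,k))
```

```text
[ 0.59575742 -0.01867997  0.19364951] [-0.00140146  0.66119558  0.75021175 -0.00087924]
s1 [323.89923452 164.60991978]
s2 [323.33810445 273.94881466]
rest [324.3706933  219.11973724]
w [417.83589709 219.91060692]
s [422.58541172 104.045733  ]
```

View pics/w5.png

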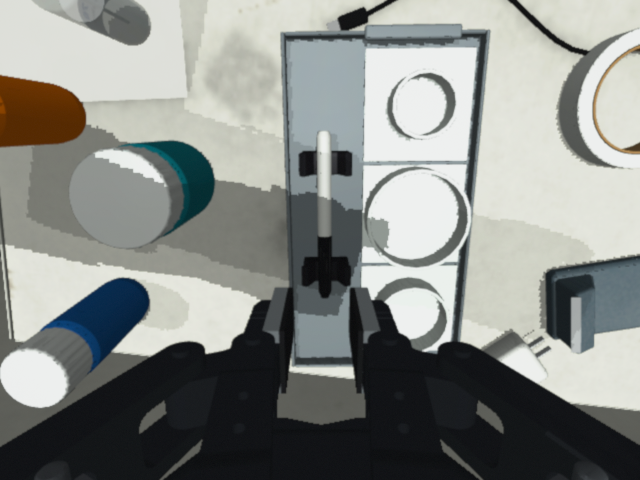

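Marker is seated: ends at (323,131) and (325,297), saddles at (326,162) and (327,271). Next is the wide tub.

Emit:
{"method": "apply_moves", "body": {
  "moves": [-1,0.1,0,0,0,0,-2.2,0.3,0,0,0,0,-3.4,0.4,0,0,0,0,-4.4,0.58,0,0,0,0,-4.93,0.58,0,0,0,0,-4.93,0.58,-0.5,0,0,0,-4.93,0.58,-1.2,0,0,0,-4.93,0.58,-1.2,0,0,0,-4.93,0.58,-1.2,0,0,0,-4.93,0.58,-1.2,0,0,0],
  "claw": 100,
  "newtons": 60
}}

```text
clock: 8.92
tcp_pos: [0.4735, -0.0043, 0.1655]
orientation: [-0.0, 0.661, 0.75, -0.0]
wrist_force: [0.8, -0.3, -0.0]
finger_gap: 0.0853
grip_force: 0.0
```

Run:
```python
from h import *
r=snap('wrist');s=status.get_state();p=s['tcp_pos'];print(p,s['orientation'],s['finger_gap'])
cv2.imwrite('pics/w6.png',r['image'])
print(proj(r,[.4733,-.0042,.101]),proj(r,[.4733,.0278,.101]),proj(r,[.4733+.032,-.0042,.101]),proj(r,p+[0,0,-.008]))
```

```text
[ 0.47394436 -0.00439776  0.1659147 ] [7.38005245e-05 6.61200916e-01 7.50208864e-01 5.54822020e-05] 0.08530716447991729
[322.3858066  263.12575213] [330.22542255 204.93584929] [381.10543105 270.1441905 ] [324.39722    311.26545473]
```

View pics/w6.png

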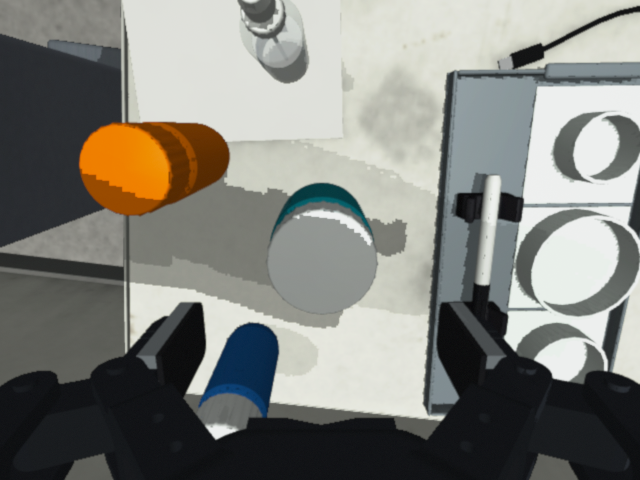

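Cap centre is at (322,260), as predicted and midway between the fingers. Descend, grip, lift.

Emit:
{"method": "apply_moves", "body": {
  "moves": [0,0,-0.6,0,0,0,0,0,-1.4,0,0,0,0,0,-2.2,0,0,0,0,0,-3,0,0,0,0,0,-3.8,0,0,0,0,0,-4.4,0,0,0,0,0,-4.8,0,0,0,0,0,-4.8,0,0,0,0,0,-4.8,0,0,0]
}}

```text
clock: 9.72
tcp_pos: [0.4738, -0.0044, 0.0457]
orientation: [-0.0, 0.661, 0.75, -0.0]
wrist_force: [-0.2, -0.3, 0.7]
finger_gap: 0.0855
grip_force: 0.0
```

Emit:
{"method": "apply_moves", "body": {
  "moves": [0,0,0,0,0,0,0,0,0,0,0,0,0,0,0,0,0,0,0,0,0,0,0,0,0,0,0,0,0,0,0,0,0,0,0,0,0,0,0,0,0,0,0,0,0,0,0,0],
  "claw": 0
}}

```text
clock: 10.38
tcp_pos: [0.4749, -0.0046, 0.0472]
orientation: [0.001, 0.661, 0.75, 0.001]
wrist_force: [-1.6, 1.0, 5.3]
finger_gap: 0.0617
grip_force: 65.2
```

Emit:
{"method": "apply_moves", "body": {
  "moves": [0,0,0.4,0,0,0,0,0,1,0,0,0,0,0,1.7,0,0,0,0,0,2.4,0,0,0,0,0,2.4,0,0,0,0,0,2.4,0,0,0,0,0,2.4,0,0,0]
}}

```text
clock: 10.97
tcp_pos: [0.4734, -0.0043, 0.1052]
orientation: [0.0, 0.661, 0.75, 0.0]
wrist_force: [-0.7, -0.2, -1.6]
finger_gap: 0.0615
grip_force: 65.5
```

Emit:
{"method": "apply_moves", "body": {
  "moves": [0.8,0,0,0,0,0,1.8,0,0,0,0,0,2.8,0,0,0,0,0,3.8,0,0,0,0,0,4.8,0,0,0,0,0,5.8,-0.1,0,0,0,0,6.8,-0.1,0,0,0,0,7.5,-0.1,0,0,0,0,7.85,-0.1,0,0,0,0,7.85,-0.1,0,0,0,0,7.85,-0.1,0,0,0,0,7.85,-0.1,0,0,0,0,7.85,-0.1,0,0,0,0]
}}

```text
clock: 12.05
tcp_pos: [0.6686, -0.0067, 0.105]
orientation: [-0.001, 0.661, 0.75, -0.0]
wrist_force: [0.2, -0.2, -0.3]
finger_gap: 0.0614
grip_force: 65.7
```

Run:
```python
from h import *
r=snap('wrist');s=status.get_state();p=s['tcp_pos'];print(p,s['orientation'],s['finger_gap'])
cv2.imwrite('pics/w7.png',r['image'])
for k in [[.670,-.007,.029],[.658,.0785,.029],[.5911,.0248,.03]]:print(proj(r,k))
```

```text
[ 0.66878563 -0.00673869  0.10535167] [-4.10966300e-04  6.61190481e-01  7.50217902e-01 -2.81785536e-04] 0.06138799239453233
[325.281661   257.47321198]
[323.44797281  95.6060846 ]
[186.75285577 184.54378966]
```

View pics/w7.png

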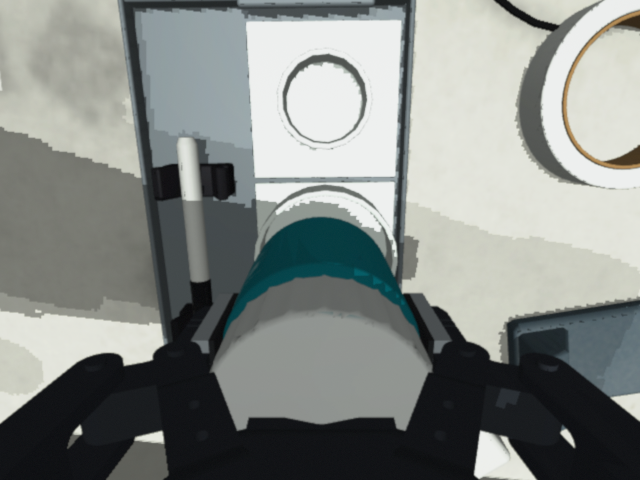

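Run:
```python
from h import *
r=load('wrist')
for c in [(.670,-.007),(.669,-.0095)]:
  for R,z in [(.041,.029),(.038,.029)]:
    print(c,R,[tuple(proj(r,[c[0]+R*np.cos(a+.13),c[1]+R*np.sin(a+.13),z]).round(0)) for a in np.array([0,45,90,135,180])*np.pi/180])
im=r['image'];cv2.imwrite('pics/w8.png',cv2.resize(im[165:275,240:420],(720,440),interpolation=cv2.INTER_CUBIC))
```

```text
(0.67, -0.007) 0.041 [(np.float64(398.0), np.float64(257.0)), (np.float64(378.0), np.float64(207.0)), (np.float64(325.0), np.float64(185.0)), (np.float64(272.0), np.float64(207.0)), (np.float64(253.0), np.float64(258.0))]
(0.67, -0.007) 0.038 [(np.float64(392.0), np.float64(257.0)), (np.float64(374.0), np.float64(211.0)), (np.float64(325.0), np.float64(191.0)), (np.float64(276.0), np.float64(211.0)), (np.float64(258.0), np.float64(258.0))]
(0.669, -0.0095) 0.041 [(np.float64(395.0), np.float64(261.0)), (np.float64(376.0), np.float64(211.0)), (np.float64(323.0), np.float64(189.0)), (np.float64(270.0), np.float64(212.0)), (np.float64(251.0), np.float64(262.0))]
(0.669, -0.0095) 0.038 [(np.float64(390.0), np.float64(261.0)), (np.float64(372.0), np.float64(215.0)), (np.float64(323.0), np.float64(195.0)), (np.float64(274.0), np.float64(215.0)), (np.float64(256.0), np.float64(262.0))]
```

View pics/w8.png

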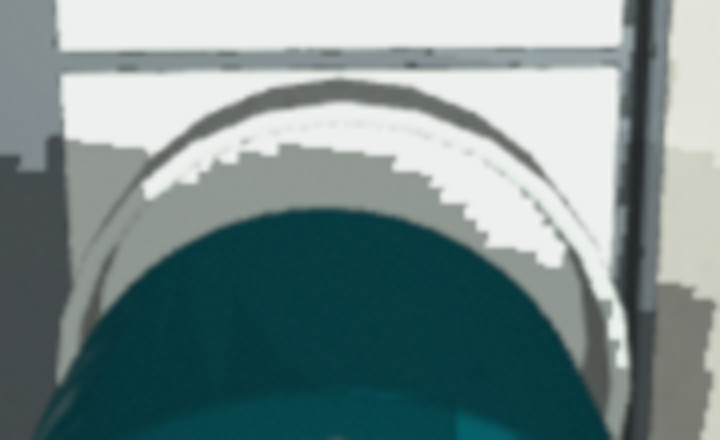

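Wide well re-measured at about (0.6705, -0.0095), the small well at (0.6585, 0.077), and the middle well is implied at (0.681, -0.095). Lowering with a small correction.

Emit:
{"method": "apply_moves", "body": {
  "moves": [0.06,-0.11,0,0,0,0,0.06,-0.11,-0.5,0,0,0,0.06,-0.11,-1,0,0,0,0.06,-0.11,-1.4,0,0,0,0.06,-0.11,-1.7,0,0,0,0.06,-0.11,-1.9,0,0,0,0.06,-0.11,-2,0,0,0,0.06,-0.11,-2.05,0,0,0,0.06,-0.11,-2.05,0,0,0,0.06,-0.11,-2.05,0,0,0]
}}

```text
clock: 12.93
tcp_pos: [0.6715, -0.0096, 0.0553]
orientation: [0.0, 0.661, 0.75, 0.0]
wrist_force: [-3.3, 0.6, 4.1]
finger_gap: 0.0614
grip_force: 66.0
```

Emit:
{"method": "apply_moves", "body": {
  "moves": [0,0,0,0,0,0,0,0,0,0,0,0,0,0,0,0,0,0,0,0,0,0,0,0,0,0,0,0,0,0,0,0,0,0,0,0],
  "claw": 100
}}

```text
clock: 13.43
tcp_pos: [0.6714, -0.0096, 0.0542]
orientation: [0.0, 0.661, 0.75, 0.0]
wrist_force: [0.5, -0.6, -0.4]
finger_gap: 0.0856
grip_force: 0.0
```

Emit:
{"method": "apply_moves", "body": {
  "moves": [0,0,0.6,0,0,0,0,0,1.6,0,0,0,0,0,2.8,0,0,0,0,0,4,0,0,0,0,0,5,0,0,0,-1.2,-0.3,5.5,0,0,0,-2.5,-0.7,5.5,0,0,0,-3.8,-1.2,5.5,0,0,0,-5.1,-1.8,5.5,0,0,0,-6.4,-2.4,5.5,0,0,0,-7.7,-3.2,5.5,0,0,0,-9,-4,5.5,0,0,0,-9.65,-4.35,5.5,0,0,0,-9.65,-4.35,5.5,0,0,0,-9.65,-4.35,5.5,0,0,0,-9.65,-4.35,5.5,0,0,0,-9.65,-4.35,5.5,0,0,0]
}}

```text
clock: 14.85
tcp_pos: [0.4311, -0.1182, 0.1919]
orientation: [0.0, 0.661, 0.75, 0.0]
wrist_force: [0.6, 0.2, 0.7]
finger_gap: 0.0851
grip_force: 0.0
```

Run:
```python
from h import *
r=snap('wrist');s=status.get_state();p=s['tcp_pos'];print(p,s['orientation'],s['finger_gap'])
cv2.imwrite('pics/w9.png',r['image'])
for k in [[.4301,-.1185,.121],[.4301,-.1185,.0],[.6705,-.0095,.109]]:print(proj(r,k))
```

```text
[ 0.43108149 -0.11804574  0.19181758] [2.12255083e-04 6.60746146e-01 7.50609393e-01 1.57969269e-04] 0.08526980844260268
[320.59413326 259.83540424]
[320.51786303 213.67906554]
[796.7811427  113.14011813]
```

View pics/w9.png

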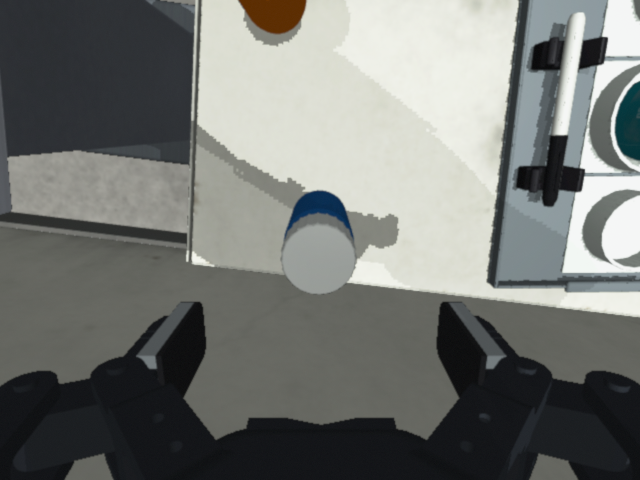

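Slim tub's cap is at (318,257), about 1 mm from prediction. Descend and grip.

Emit:
{"method": "apply_moves", "body": {
  "moves": [-0.05,0.03,-0.7,0,0,0,-0.05,0.03,-1.6,0,0,0,-0.05,0.03,-2.5,0,0,0,-0.05,0.03,-3.4,0,0,0,-0.05,0.03,-4.2,0,0,0,-0.05,0.03,-4.8,0,0,0,-0.05,0.03,-5.1,0,0,0,-0.05,0.03,-5.1,0,0,0,-0.05,0.03,-5.1,0,0,0]
}}

```text
clock: 15.65
tcp_pos: [0.4292, -0.1173, 0.0643]
orientation: [-0.0, 0.661, 0.751, -0.0]
wrist_force: [-0.1, 0.6, 0.2]
finger_gap: 0.0851
grip_force: 0.0
```

Emit:
{"method": "apply_moves", "body": {
  "moves": [0,0,0,0,0,0,0,0,0,0,0,0,0,0,0,0,0,0,0,0,0,0,0,0,0,0,0,0,0,0,0,0,0,0,0,0,0,0,0,0,0,0,0,0,0,0,0,0,0,0,0,0,0,0],
  "claw": 0
}}

```text
clock: 16.4
tcp_pos: [0.4297, -0.118, 0.0655]
orientation: [0.001, 0.661, 0.75, 0.0]
wrist_force: [-0.2, 0.6, 5.7]
finger_gap: 0.0428
grip_force: 60.7
```

Emit:
{"method": "apply_moves", "body": {
  "moves": [0,0,0.4,0,0,0,0,0,1,0,0,0,0,0,1.7,0,0,0,0,0,2.5,0,0,0,0,0,2.5,0,0,0,0,0,2.5,0,0,0,0,0,2.5,0,0,0]
}}

```text
clock: 16.98
tcp_pos: [0.4285, -0.1175, 0.1263]
orientation: [-0.0, 0.661, 0.75, -0.0]
wrist_force: [0.4, 0.4, -2.0]
finger_gap: 0.043
grip_force: 61.2
```

Emit:
{"method": "apply_moves", "body": {
  "moves": [0.8,0,0,0,0,0,1.8,0.1,0,0,0,0,2.9,0.2,0,0,0,0,4,0.3,0,0,0,0,5.1,0.4,0,0,0,0,6.2,0.5,0,0,0,0,7.3,0.6,0,0,0,0,8.4,0.7,0,0,0,0,9.4,0.8,0,0,0,0,10.07,0.9,0,0,0,0,10.07,0.9,0,0,0,0,10.07,0.9,0,0,0,0,10.07,0.9,0,0,0,0,10.07,0.9,0,0,0,0]
}}

```text
clock: 18.15
tcp_pos: [0.6791, -0.0951, 0.126]
orientation: [-0.001, 0.661, 0.75, -0.001]
wrist_force: [-0.5, -1.3, -1.7]
finger_gap: 0.0425
grip_force: 61.5
```

Run:
```python
from h import *
r=snap('wrist');s=status.get_state();p=s['tcp_pos'];print(p,s['orientation'],s['finger_gap'])
im=r['image'];cv2.imwrite('pics/w10.png',im[80:400,140:540])
c=(.681,-.095)
for R in (.0315,.0285):print([tuple(proj(r,[c[0]+R*np.cos(a+.13),c[1]+R*np.sin(a+.13),.029]).round(0)-[140,80]) for a in np.array([0,45,90,135,180])*np.pi/180])
print(proj(r,[.6705,-.0095,.109])-[140,80])
```

```text
[ 0.67931965 -0.09516945  0.12647873] [-5.83385852e-04  6.61361094e-01  7.50067366e-01 -3.31763242e-04] 0.04247949513891574
[(np.float64(237.0), np.float64(166.0)), (np.float64(223.0), np.float64(131.0)), (np.float64(186.0), np.float64(116.0)), (np.float64(149.0), np.float64(131.0)), (np.float64(135.0), np.float64(166.0))]
[(np.float64(232.0), np.float64(166.0)), (np.float64(219.0), np.float64(134.0)), (np.float64(186.0), np.float64(121.0)), (np.float64(152.0), np.float64(134.0)), (np.float64(140.0), np.float64(166.0))]
[189.70530542   2.27385111]
```

View pics/w10.png

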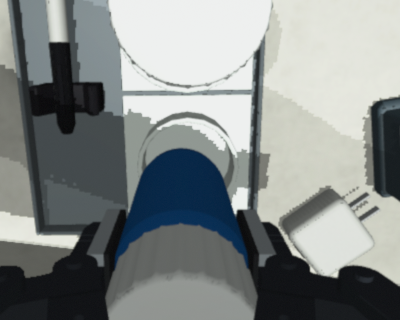

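Emit:
{"method": "apply_moves", "body": {
  "moves": [0,-0.03,-0.1,0,0,0,0,-0.03,-0.6,0,0,0,0,-0.03,-1.1,0,0,0,0,-0.03,-1.5,0,0,0,0,-0.03,-1.8,0,0,0,0,-0.03,-2,0,0,0,0,-0.03,-2.1,0,0,0,0,-0.03,-2.15,0,0,0,0,-0.03,-2.15,0,0,0,0,-0.03,-2.15,0,0,0]
}}

```text
clock: 19.03
tcp_pos: [0.6811, -0.0959, 0.0736]
orientation: [0.001, 0.661, 0.75, 0.0]
wrist_force: [-0.3, 0.9, -0.9]
finger_gap: 0.0425
grip_force: 61.4
```

Emit:
{"method": "apply_moves", "body": {
  "moves": [0,0,-0.04,0,0,0,0,0,-0.04,0,0,0,0,0,-0.04,0,0,0]
}}

```text
clock: 19.28
tcp_pos: [0.6812, -0.096, 0.0736]
orientation: [0.001, 0.661, 0.75, 0.0]
wrist_force: [-1.3, 1.6, 5.0]
finger_gap: 0.0425
grip_force: 62.1
```

Emit:
{"method": "apply_moves", "body": {
  "moves": [0,0,0,0,0,0,0,0,0,0,0,0,0,0,0,0,0,0,0,0,0,0,0,0,0,0,0,0,0,0,0,0,0,0,0,0],
  "claw": 75
}}

```text
clock: 19.78
tcp_pos: [0.6806, -0.0958, 0.0719]
orientation: [-0.0, 0.661, 0.75, -0.0]
wrist_force: [-0.6, 0.4, -0.2]
finger_gap: 0.0636
grip_force: 0.0
```

Emit:
{"method": "apply_moves", "body": {
  "moves": [0,0,0.6,0,0,0,0,0,1.6,0,0,0,0,0,2.8,0,0,0,0,0,4,0,0,0,0,0,5,0,0,0,-0.6,1,5,0,0,0,-1.2,2.1,5,0,0,0,-1.9,3.3,5,0,0,0,-2.6,4.5,5,0,0,0,-3.3,5.7,5,0,0,0,-4,6.9,5,0,0,0,-4.7,8.1,5,0,0,0,-5.4,9.3,5,0,0,0,-6.1,10.5,5,0,0,0,-6.8,11.7,5,0,0,0,-7.28,12.6,5,0,0,0,-7.28,12.6,5,0,0,0,-7.28,12.6,5,0,0,0,-7.28,12.6,5,0,0,0,-7.28,12.6,5,0,0,0]
}}

```text
clock: 21.45
tcp_pos: [0.4993, 0.2183, 0.1971]
orientation: [0.0, 0.662, 0.75, 0.0]
wrist_force: [1.0, 0.0, 0.2]
finger_gap: 0.0642
grip_force: 0.0
```

Run:
```python
from h import *
r=snap('wrist');s=status.get_state();p=s['tcp_pos'];print(p,s['orientation'],s['finger_gap'])
im=r['image'];cv2.imwrite('pics/w11.png',im)
for k in [(.4985,.2187,.103),(.4985,.2187,.08),(.4985,.2187,0)]:print(proj(r,k))
```

```text
[0.49931008 0.21818907 0.19702014] [1.80443347e-04 6.61819395e-01 7.49663294e-01 4.40133852e-05] 0.06454158701240753
[321.22444317 246.51883327]
[321.16903232 236.44619913]
[321.03279433 211.68073396]
```

View pics/w11.png

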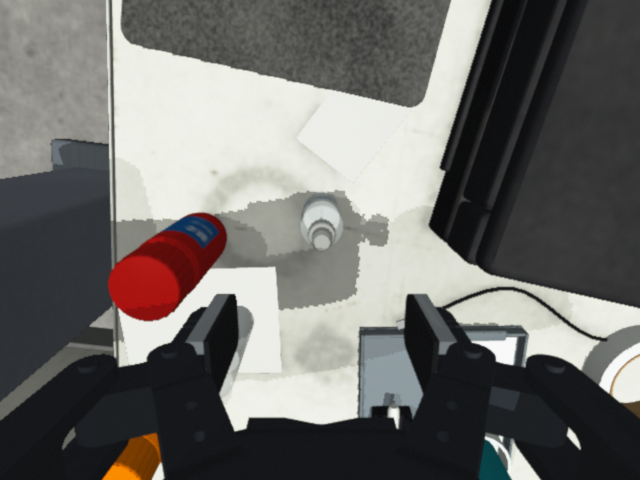

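Bottle's spray top is at (321,241), about 2 mm farther in +y than predicted. Descend and grip, more gently.

Emit:
{"method": "apply_moves", "body": {
  "moves": [0,0.07,-0.7,0,0,0,0,0.07,-1.7,0,0,0,0,0.07,-2.7,0,0,0,0,0.07,-3.7,0,0,0,0,0.07,-4.7,0,0,0,0,0.07,-5.4,0,0,0,0,0.07,-5.85,0,0,0,0,0.07,-5.85,0,0,0,0,0.07,-5.85,0,0,0],
  "newtons": 40
}}

```text
clock: 22.25
tcp_pos: [0.4986, 0.2199, 0.0503]
orientation: [-0.0, 0.662, 0.75, -0.001]
wrist_force: [-0.0, 0.2, 0.1]
finger_gap: 0.0638
grip_force: 0.0
```

Emit:
{"method": "apply_moves", "body": {
  "moves": [0,0,0,0,0,0,0,0,0,0,0,0,0,0,0,0,0,0,0,0,0,0,0,0,0,0,0,0,0,0,0,0,0,0,0,0,0,0,0,0,0,0,0,0,0,0,0,0,0,0,0,0,0,0],
  "claw": 0
}}

```text
clock: 23.0
tcp_pos: [0.4996, 0.2211, 0.0522]
orientation: [0.001, 0.661, 0.75, 0.001]
wrist_force: [-0.3, -1.4, 4.8]
finger_gap: 0.029
grip_force: 39.8
```

Emit:
{"method": "apply_moves", "body": {
  "moves": [0,0,0.4,0,0,0,0,0,1,0,0,0,0,0,1.7,0,0,0,0,0,2.5,0,0,0,0,0,2.5,0,0,0,0,0,2.5,0,0,0,0,0,2.5,0,0,0]
}}

```text
clock: 23.58
tcp_pos: [0.4982, 0.2209, 0.1131]
orientation: [-0.0, 0.661, 0.75, -0.0]
wrist_force: [-0.3, 0.0, -0.5]
finger_gap: 0.0291
grip_force: 39.7
```

Emit:
{"method": "apply_moves", "body": {
  "moves": [0.3,-0.8,0.5,0,0,0,0.7,-1.7,1,0,0,0,1.1,-2.6,1,0,0,0,1.6,-3.6,1,0,0,0,2.2,-4.5,1,0,0,0,3,-5.3,1,0,0,0,3.9,-5.74,1,0,0,0,4.9,-5.74,1,0,0,0,5.8,-5.74,0.6,0,0,0,6.38,-5.74,0.2,0,0,0,6.38,-5.74,0,0,0,0,6.38,-5.74,0,0,0,0,6.38,-5.74,0,0,0,0,6.38,-5.74,0,0,0,0]
}}

```text
clock: 24.75
tcp_pos: [0.6568, 0.0776, 0.1132]
orientation: [-0.001, 0.661, 0.75, -0.0]
wrist_force: [0.2, 0.4, -0.1]
finger_gap: 0.029
grip_force: 39.8
```

Run:
```python
from h import *
r=snap('wrist');s=status.get_state();p=s['tcp_pos'];print(p,s['orientation'],s['finger_gap'])
im=r['image'];cv2.imwrite('pics/w12.png',cv2.resize(im[80:380,140:540],(800,600)))
c=(.6585,.077)
for R in (.0245,.0215):print([tuple((proj(r,[c[0]+R*np.cos(a+.13),c[1]+R*np.sin(a+.13),.029])-[140,80]).round(0)*2) for a in np.array([0,45,90,135,180])*np.pi/180])
```

```text
[0.65725148 0.07768039 0.11376509] [-6.95159238e-05  6.61046491e-01  7.50344940e-01 -5.21122908e-05] 0.02913185496624139
[(np.float64(454.0), np.float64(346.0)), (np.float64(430.0), np.float64(290.0)), (np.float64(370.0), np.float64(266.0)), (np.float64(310.0), np.float64(290.0)), (np.float64(288.0), np.float64(348.0))]
[(np.float64(444.0), np.float64(346.0)), (np.float64(424.0), np.float64(296.0)), (np.float64(370.0), np.float64(276.0)), (np.float64(318.0), np.float64(298.0)), (np.float64(298.0), np.float64(348.0))]
```

View pics/w12.png

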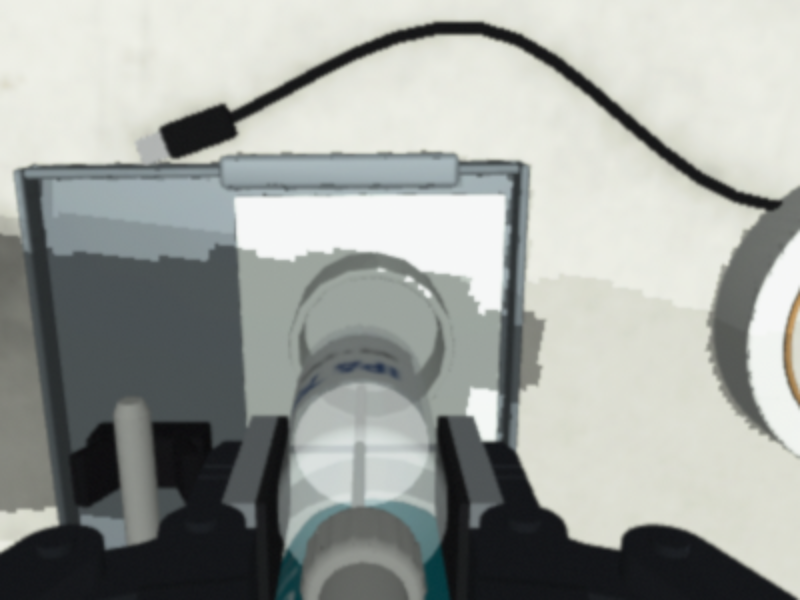

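Small-well rim (left 290, right 453, top 266 in the crop) matches prediction. Lowering.

Emit:
{"method": "apply_moves", "body": {
  "moves": [0,0,-0.1,0,0,0,0,0,-0.6,0,0,0,0,0,-1.1,0,0,0,0,0,-1.5,0,0,0,0,0,-1.8,0,0,0,0,0,-2,0,0,0,0,0,-2.1,0,0,0,0,0,-2.15,0,0,0,0,0,-2.15,0,0,0,0,0,-2.15,0,0,0]
}}

```text
clock: 25.63
tcp_pos: [0.6584, 0.0774, 0.0602]
orientation: [0.0, 0.661, 0.75, 0.0]
wrist_force: [0.0, -1.0, 0.7]
finger_gap: 0.0289
grip_force: 40.0
```

Emit:
{"method": "apply_moves", "body": {
  "moves": [0,0,-0.05,0,0,0,0,0,-0.05,0,0,0,0,0,-0.05,0,0,0,0,0,-0.05,0,0,0]
}}

```text
clock: 25.97
tcp_pos: [0.6585, 0.0774, 0.0602]
orientation: [0.001, 0.661, 0.75, 0.001]
wrist_force: [-2.5, -0.4, 9.4]
finger_gap: 0.0287
grip_force: 40.8
```

Floor contact (9 N). Release and withdraw up and back, clear of the top camera.

Emit:
{"method": "apply_moves", "body": {
  "moves": [0,0,0,0,0,0,0,0,0,0,0,0,0,0,0,0,0,0,0,0,0,0,0,0,0,0,0,0,0,0,0,0,0,0,0,0],
  "claw": 70
}}

```text
clock: 26.47
tcp_pos: [0.658, 0.0774, 0.0581]
orientation: [-0.0, 0.661, 0.75, -0.0]
wrist_force: [-0.0, -1.0, -0.1]
finger_gap: 0.06
grip_force: 0.0
```

Emit:
{"method": "apply_moves", "body": {
  "moves": [0,0,0.6,0,0,0,0,0,1.6,0,0,0,0,0,2.8,0,0,0,0,0,4,0,0,0,0,0,5.2,0,0,0,-0.8,0.8,6,0,0,0,-1.6,1.8,6,0,0,0,-2.5,3,6,0,0,0,-3.4,4.2,6,0,0,0,-4.3,5.4,6,0,0,0,-5.2,6.6,6,0,0,0,-6,7.8,6,0,0,0,-6.8,9,6,0,0,0,-7.5,10.2,6,0,0,0,-7.5,11.4,6,0,0,0,-7.5,12,6,0,0,0,-7.5,12,6,0,0,0,-7.5,12,6,0,0,0,-7.5,12,6,0,0,0]
}}

```text
clock: 28.05
tcp_pos: [0.4705, 0.3767, 0.2081]
orientation: [0.0, 0.661, 0.75, -0.0]
wrist_force: [1.1, -0.3, 1.1]
finger_gap: 0.0599
grip_force: 0.0
```

Run:
```python
from h import *
t=snap('top');s=snap('side')
a=cv2.resize(t['image'][130:330,180:480],(480,320),interpolation=cv2.INTER_CUBIC)
b=cv2.resize(s['image'][150:360,200:460],(320,258))
cv2.imwrite('pics/f.png',np.hstack([a,cv2.copyMakeBorder(b,0,62,0,0,cv2.BORDER_CONSTANT)]))
for k in [(.6705,-.0095,.109),(.681,-.0955,.129),(.6585,.077,.113)]:print((proj(t,k)-[180,130])*1.6)
```

```text
[345.81423243  54.92012949]
[415.94139344  43.15589877]
[279.73435285  61.60114539]
```

View pics/f.png

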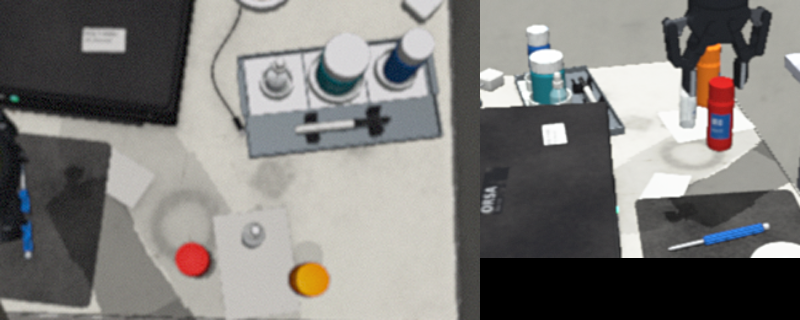

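All four placed: the caps are at (346,55) and (415,46), the short bottle is upright in the small well at (276,74), and the marker lies across both saddles. The tall bottle and screwdriver are undisturbed, so I'll hand in.

```bash
python3 -c "
from workcell import job
print(job.hand_in())"
```

```text
the job is handed in; nothing more can be done
None
```

I handed in the job at about 28 s with both tubs and the short bottle standing in their wells and the marker in its rest; the tall bottle and screwdriver were left alone, nothing was knocked over, and the hand-in gave no verdict.

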